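# Put the meter and its clip pail back on their bench stands

## Robot

A 6-joint arm with a two-finger parallel gripper is mounted at the origin on the work surface. World frame = base frame: x ahead of the robot, y to its left, z up, the work surface at z = 0. Lengths are in m, angles in rad, forces in N, time in s.
With the tool pointing down it reaches from about 0.3 to 0.775 m from the base axis. Payload 14.6 kg.
Tool frame: the origin (TCP) lies midway between the tips of the shut fingers; the grasp point (between the pads) lies 19 mm behind it (ctrl.pinch_z is the z of the grasp point in the tool frame, in m); z points along the fingers, y is the line along which they close (so a half turn about z gives the same grasp; the last joint's range is limited). The gripper opens to 94 mm and grips with 3 to 60 N. Pads are 16 mm wide; open, the fingers measure 119 mm over their backs; the gripper's body (75 mm by 177 mm) begins 78 mm behind the grasp point.
Start: joints at [-1.389, 0.3, 1.521, -0, 1.321, -0.067], TCP at [0.135, -0.533, 0.205] pointing down, gripper open.
Joint ranges: [-3.03, 3.03], [-0.79, 2.21], [0.23, 2.52], [-1.04, 4.18], [0, 3.07], [-2.55, 2.55]. Speed limits (rad/s): [2.22, 2.22, 2.57, 3.14, 3.14, 3.14].

## Interface

Orientations are given as [roll, pitch, yaw] about the fixed x, y, z axes, in that order (R = Rz(yaw) Ry(pitch) Rx(roll)).
In Python, from station import ctrl, camera, ticket gives the robot as it stands. The module is installed in compiled form; this text tells all that it offers.
- The arm moves only by the shell command python3 -m inch 'ROWS' [FORCE]. ROWS is text: rows parted by semicolons, each of 7 numbers parted by spaces: the opening, from -1 (shut) to 1 (fully open), then the shift along the tool's x, y, z in units of 0.03 m (1.0 is 0.03 m), then the turn, a rotation vector about the tool's x, y, z in units of 10 degrees (1.0 is 10 degrees). In form: grip dx dy dz rx ry rz; .... A call has 1 to 10 rows; each row shifts and turns the commanded pose from where the row before left it, along the tool's axes as they then stand; what a row does not reach is not made up. A row lasts 1/8 s, in which the tool goes at most 62.5 mm and 10.7 degrees, less where a joint would pass 70% of its speed; a pose out of reach is approached as far as the arm can. A call with a number of a shift or a turn outside -1 to 1 is refused whole. A call with a gripper value outside its range is refused whole. The fingers move at their own pace and stop on an object; FORCE is the grip in N (left out, the last holds). Time passes only in rows, so rows that do not move let the fingers close. It gives the time, the measured TCP pose, the force, the opening and the grip force at its end, in the units of the state.
- ctrl.get_obs(): the state, without advancing time (a new reading comes with each control period).
- camera(name): name is "side" or "top"; returns a dict with "img" (420x560x3 uint8, blue, green, red), "range_z" (420x560 float32, m along the optical axis (not along the pixel's ray), 0 where there is no reading), "intrinsics" (3x3 intrinsics, pixels), "view" (4x4, takes a point from world to camera coordinates). Camera axes: x right, y down, z forward; pixel columns grow to the right and rows downward; lengths in m; the calibration is good to about 2 mm. A picture is of the moment at which its call begins.
- ticket.hand_in(): hands the job in; it is judged then, once.
The state is a dict: "time_s": time; "qpos": joint angles; "joint_vel": joint speeds; "tau": joint torques, N m; "ee_pos": TCP position; "eef_rot": TCP orientation; "force": force on the tool from outside, world axes, zero at the start; "moment": the same for the moment, N m; "grip_width": finger opening in m; "grip_force": force on a finger pad.
Only numpy, scipy, OpenCV 4.12 (cv2) and the standard library are available. Lean on these libraries where they do the work, as an engineer would, in place of code of your own. Each camera call takes 0.05 s, during which the arm holds its last target. There are 200 camera calls.

## Task

Put the meter kit away on the electronics bench: hang the steel pail by its hoop handle on the double hook so that the bar lies across both prongs, and lay the multimeter squarely on the narrow sloped rest, face up, display end uppermost and its lower end down against the lip. Set the meter down gently, without a knock or hard push on the rest, and leave everything else on the bench where it is.

Things in the scene. Friction and masses are not known exactly. Their poses are not given: they have to be found in the camera images.
- pail: Loose open steel pail, 0.3 kg, 90 (x) x 150 (y) x 65 mm high, upright, with a rigid hoop handle of 10 mm round bar in its y-z plane: uprights at y = +-73, straight top bar along y from -64 to 64, its centre line 150 mm above the underside, free beneath. Origin: centre of the underside, z up. Held at mid bar it hangs level.
- pail_bar (a point): Centre of the pail's top handle bar, 150 mm above the underside.
- hook_stand: Fixed white-painted steel stand with a double hook: two prongs along x that point to its -x (open side, towards the robot). Origin on the table under the prongs' low end, z up. Crossbar behind: front face x = 95, top z = 280, width 120 mm. Base plate x = 30 to 130, y = +-65, 12 mm thick. Free above. The pail's body fits under the prongs only from the -x side.
- hook_seat (a point): Midway between the prongs (x = 0, y = 0, z = 257 mm on the stand). Prongs: 10 mm round, at y = +-42; centre line falls from z = 262 at x = 100 to z = 245 at x = 0, then turns up to round tips at x = -16, tops at z = 277. The pail's bar laid across both rests with its centre 10 mm above that line (z = 260 at x = 30).
- meter: Loose black multimeter, about 0.35 kg, 160 (x) x 62 (y) x 36 mm thick, lying face up on the table. Origin at the centre of its underside, z out of its face; +x is the display end (pale window), the jacks are at the -x end.
- meter_top (a point): Middle of the meter's display end face (x = +80, z = 18 in the meter's frame).
- meter_rest: Fixed stand of the sloped rest. Origin on the table under the middle of the bed; foot 130 x 110 x 12 mm, two 40 mm wide posts under the bed. Low side faces -x, roughly the robot.
- rest_bed: Sloped bed of the rest: fixed aluminium strip 50 mm wide (y), 8 thick; its top is this frame's x-y plane, 105 mm above the table at the origin, sloping 28 deg, +x up the slope away from the robot, z out of it. Spans x = -88 to 81; lip at the low end, inner face x = -82, 22 mm high. Meter is home when its frame falls on this one (2 mm play to the lip; 6 mm overhang each side).
- spool: Bystander: brass wire spool, 60 mm diameter, 50 mm high.
- spray_can: Bystander: spray can, 52 mm diameter, 170 mm high.
- cleaner_bottle: Bystander: amber bottle, 48 mm diameter, 130 mm high.
- screwdriver: Bystander: screwdriver, 180 mm long, lying.
- tube_carton: Bystander: yellow carton 90 x 60 x 50 mm.
- capacitor: Bystander: standing aluminium can capacitor, 36 mm diameter, 60 mm high.
There are look-alikes about, which are no part of the job. Leave any pink look-alike of the pail alone. What is shaped like the meter but blue is not meant.

How it is judged:
By the outcome, as a careful person would: the job done as asked, in the order asked, and still so for the second after the job is handed in, with the robot touching nothing.
It also fails if it takes over 58 s, if anything falls off the work surface, if the arm or the gripper's body presses on something with over 40 N, if the wrist force passes 120 N, or if a joint passes its speed limit or range.

## Working session

There is one attempt and no reset: what is moved stays moved. The work goes in short steps, Python scripts to look and compute and a shell command to move; the robot and the scene stay as the last step left them, time stands still between calls to the robot, and variables do not carry over. Pictures are saved under pics/ and viewed, at most 10 in all, crops included, and the job is handed in when it is done.

```bash
mkdir -p pics; cat > h.py <<'E'
import numpy as np, cv2
from station import ctrl, camera
def snap(n,tag):
    c=camera(n); cv2.imwrite(f'pics/{tag}.png',c['img']); np.savez(f'{tag}.npz',**c); return c
def cloud(c):
    K=np.array(c['intrinsics']);Z=c['range_z'].astype(float)
    v,u=np.mgrid[:Z.shape[0],:Z.shape[1]]
    P=np.stack([(u-K[0,2])/K[0,0]*Z,(v-K[1,2])/K[1,1]*Z,Z,np.ones_like(Z)],-1)
    W=P@np.linalg.inv(np.array(c['view'])).T
    W=W[...,:3]; W[Z<=0]=np.nan; return W
E
python3 - <<'E'
from h import *
for n in('top','side'):
    c=snap(n,n+'0'); print(n,np.round(c['intrinsics'],1).tolist(),np.round(c['view'],3).tolist())
o=ctrl.get_obs();print(o, ctrl.pinch_z)
E
```

```text
top [[436.9, 0.0, 283.6], [0.0, 436.9, 214.7], [0.0, 0.0, 1.0]] [[-0.007, -1.0, -0.019, 0.028], [-0.994, 0.009, -0.11, 0.594], [0.111, 0.018, -0.994, 1.45], [0.0, 0.0, 0.0, 1.0]]
side [[424.0, 0.0, 282.4], [0.0, 424.0, 209.6], [0.0, 0.0, 1.0]] [[-0.796, -0.604, 0.021, 0.438], [-0.399, 0.5, -0.769, 0.342], [0.454, -0.62, -0.639, 0.983], [0.0, 0.0, 0.0, 1.0]]
{'time_s': 0.1, 'qpos': array([-1.38862304e+00,  3.00405449e-01,  1.52147539e+00, -2.92043146e-05,
        1.32069626e+00, -6.65967577e-02]), 'joint_vel': array([ 1.41714223e-03, -9.58646640e-04, -3.24394999e-03,  3.74555096e-04,
        2.41792519e-03,  4.51998377e-05]), 'tau': array([ 1.36826078e-03, -5.32644618e+01, -3.53281581e+01,  7.09089939e-02,
        2.35308800e-02, -6.63906690e-05]), 'ee_pos': array([ 0.13536865, -0.53285692,  0.20496705]), 'eef_rot': array([-3.14060851e+00, -3.72863721e-05,  2.48777272e-01]), 'force': array([1.61058009, 0.04509523, 0.94667218]), 'moment': array([-0.00923779,  0.00995041,  0.01440351]), 'grip_force': 0.0, 'grip_width': 0.0939567301147554} -0.0188
```

View pics/top0.png

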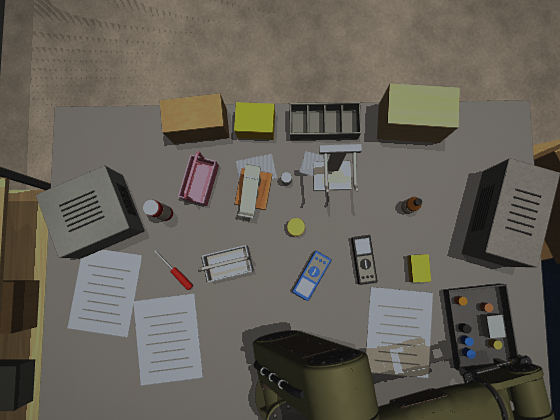

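View pics/side0.png

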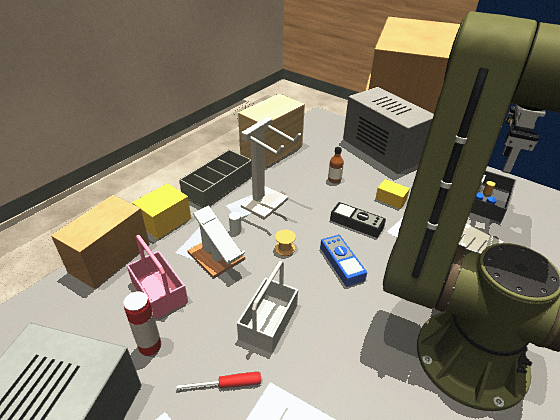

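Candidates (top image):
- Pail: steel at (228,263), pink look-alike at (198,181). I choose the steel one.
- Meter: black at (364,259), blue at (312,275). I choose the black one, with its pale window at (363,243).
- Fixed goals: the hook stand at (338,170) and the rest at (250,192).

Next comes one close crop, plus the measurements.

```bash
python3 - <<'E'
from h import *
import numpy as np
T=dict(np.load('top0.npz'));S=dict(np.load('side0.npz'))
cv2.imwrite('pics/crop1.png',cv2.resize(T['img'][130:310,180:400],None,fx=3.3,fy=3.3,interpolation=cv2.INTER_CUBIC))
A=cloud(T);B=cloud(S)
for (n,u,v) in [('pail',228,263),('pink',198,181),('meter',364,259),('blue',312,275),('hook',338,170),('rest',250,192),('can',286,178),('spool',296,227),('spray',158,210),('bottle',412,205),('carton',420,268),('drv',180,275),('bigbox',328,120)]:
    print(n,np.round(A[v,u],3))
al=np.concatenate([A.reshape(-1,3),B.reshape(-1,3)]); col=np.concatenate([T['img'].reshape(-1,3),S['img'].reshape(-1,3)])
k=~np.isnan(al[:,0]); np.savez('all.npz',p=al[k],c=col[k])
def near(P,c,r,z0,z1):
    P=P.reshape(-1,3);k=(np.hypot(P[:,0]-c[0],P[:,1]-c[1])<r)&(P[:,2]>z0)&(P[:,2]<z1);return P[k]
for nm,P in(('top',A),('side',B)):
    m=near(P,A[259,364],.1,.028,.045); r=cv2.minAreaRect(m[:,:2].astype(np.float32)*1000); print(nm,'meter',len(m),r,np.median(m[:,2]))
    c=A[263,228]
    m=near(P,c,.12,.05,.075); print(nm,'pail rim',len(m),cv2.minAreaRect(m[:,:2].astype(np.float32)*1000),m[:,2].max())
    m=near(P,c,.14,.135,.17)
    if len(m)>5: print(nm,'bar',len(m),m.mean(0),cv2.minAreaRect(m[:,:2].astype(np.float32)*1000),m[:,2].max(),m[:,2].mean())
    c=A[170,338]
    m=near(P,c,.15,.235,.3); 
    if len(m)>5: print(nm,'hook',len(m),m.min(0),m.max(0))
    tb=near(P,np.array([.45,-.1]),.1,-.02,.02);print('table',np.median(tb[:,2]))
E
```

```text
pail [0.432 0.195 0.148]
pink [0.719 0.324 0.   ]
meter [ 0.442 -0.243  0.042]
blue [ 0.391 -0.069  0.045]
hook [ 0.75  -0.166  0.016]
rest [0.663 0.132 0.093]
can [0.717 0.014 0.052]
spool [ 0.55  -0.018  0.05 ]
spray [0.598 0.414 0.159]
bottle [ 0.615 -0.393  0.098]
carton [ 0.412 -0.427  0.043]
drv [0.393 0.375 0.027]
bigbox [ 0.934 -0.135  0.001]
top meter 877 ((442.54693603515625, -244.84381103515625), (159.48037719726562, 63.12683868408203), 7.252269268035889) 0.0358056011850727
top pail rim 209 ((432.3476257324219, 211.73123168945312), (89.83492279052734, 153.38539123535156), 13.08864974975586) 0.07193848238744582
top bar 160 [0.43287612 0.20878371 0.15250503] ((432.19744873046875, 211.76751708984375), (10.031421661376953, 153.564208984375), 13.413990020751953) 0.16102926522747474 0.15250502590384046
top hook 655 [ 0.63368097 -0.20405295  0.23735247] [ 0.77003558 -0.08350766  0.28658758]
table -0.0006225177887082545
side meter 745 ((442.19879150390625, -244.6090087890625), (161.21681213378906, 71.34746551513672), 5.723312854766846) 0.035719029774193056
side pail rim 668 ((431.3388366699219, 214.22691345214844), (92.1276626586914, 155.2409210205078), 12.882048606872559) 0.07430505024632372
side bar 264 [0.42787063 0.22423723 0.15137442] ((430.82611083984375, 215.81655883789062), (11.101493835449219, 150.0048828125), 13.14743423461914) 0.15702109444777657 0.1513744244994245
side hook 664 [ 0.63235408 -0.20193813  0.23534298] [ 0.77101297 -0.078995    0.28264787]
table -0.00035013220849600124
```

View pics/crop1.png

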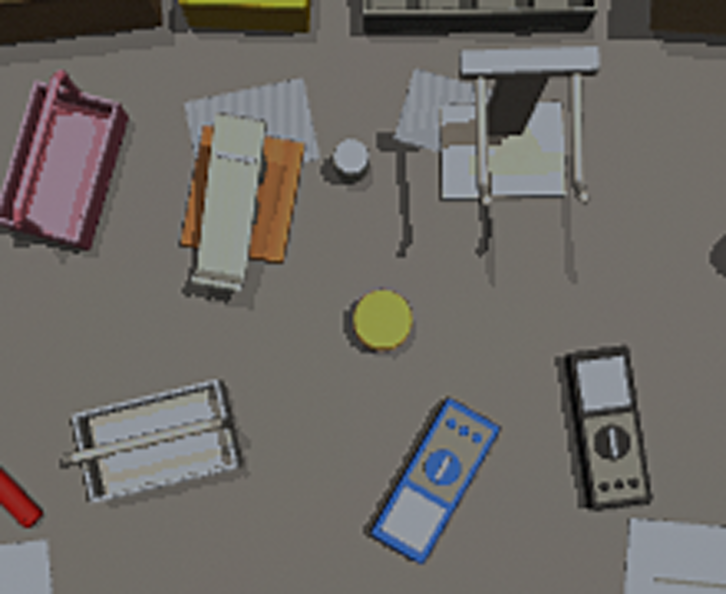

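The crop confirms the choice. The steel pail's bar runs from (65,460) to (225,420) in the crop, and the black meter has its display at (604,385), facing away from the robot. Next I fit the hook and the rest.

```bash
cat > fit.py <<'E'
from h import *
from scipy.spatial import cKDTree
from scipy.optimize import least_squares
d=np.load('all.npz');p=d['p'];c=d['c'].astype(int)
# hook: 2D: crossbar top + prongs
k=(np.abs(p[:,0]-.71)<.12)&(np.abs(p[:,1]+.145)<.11)&(p[:,2]>.236)&(p[:,2]<.30);h=p[k]
def res(x):
    cs,sn=np.cos(x[2]),np.sin(x[2]); q=h[:,:2]-x[:2]; X=q[:,0]*cs+q[:,1]*sn; Y=-q[:,0]*sn+q[:,1]*cs
    pr=np.hypot(np.maximum(np.abs(np.abs(Y)-42)-.000,0)*0+np.maximum(np.abs(np.abs(Y)-.042)-.005,0),np.maximum(0,-.021-X)+np.maximum(0,X-.095))
    cb=np.hypot(np.maximum(0,np.abs(Y)-.06),np.maximum(0,.095-X)+np.maximum(0,X-.107))
    return np.minimum(pr,cb)
best=min((least_squares(res,[.64,-.145,a],loss='soft_l1',f_scale=.002) for a in(-.2,-.1,0,.1,.2)),key=lambda r:r.cost)
x=best.x;print('hook',x,np.degrees(x[2]),best.cost,len(h))
cs,sn=np.cos(x[2]),np.sin(x[2]);q=h[:,:2]-x[:2];X=q[:,0]*cs+q[:,1]*sn;Y=-q[:,0]*sn+q[:,1]*cs
for a in(-.02,-.01,0,.02,.04,.06,.08,.1):
    m=(np.abs(X-a)<.006)
    for s in(-1,1):
        mm=m&(Y*s>0)
        if mm.any():print(a,s,mm.sum(),np.round(1000*np.array([Y[mm].min(),Y[mm].max(),h[mm,2].max(),X[mm].min()])),end=' | ')
    print()
# rest bed: top plane
k=(np.hypot(p[:,0]-.66,p[:,1]-.135)<.13)&(p[:,2]>.05)&(p[:,2]<.165)&(c.max(1)-c.min(1)<40);b=p[k]
rng=np.random.default_rng(0);bi=None
for _ in range(500):
    s=b[rng.choice(len(b),3,False)];n=np.cross(s[1]-s[0],s[2]-s[0]);n/=np.linalg.norm(n)+1e-12;n*=np.sign(n[2])
    if n[2]<.8 or n[2]>.94: continue
    i=np.abs((b-s[0])@n)<.003
    if bi is None or i.sum()>bi.sum():bi=i
m=b[bi].mean(0);n=np.linalg.svd(b[bi]-m)[2][2];n*=np.sign(n[2])
print('bed',bi.sum(),m,n,'slope',np.degrees(np.arccos(n[2])),'yaw',np.degrees(np.arctan2(-n[1],-n[0])))
yw=np.array([-0,0,1.]);ey=np.cross(n,[0,0,0]);
ez=n;ex=np.array([0,0,1])-n[2]*n;ex/=np.linalg.norm(ex);ey=np.cross(ez,ex)
L=(b[bi]-m)@np.stack([ex,ey]).T
r=cv2.minAreaRect((L*1000).astype(np.float32));print(r)
print('pct x',np.percentile(L[:,0],[0,1,50,99,100]),'y',np.percentile(L[:,1],[0,2,50,98,100]))
for a in np.arange(-.08,.08,.02):
    mm=np.abs(L[:,0]-a)<.01; print(round(a,2),np.round(1000*np.percentile(L[mm,1],[1,99]),1),end=';')
print();np.savez('bed.npz',m=m,ex=ex,ey=ey,ez=ez)
zz=(b-m)@n; lip=b[(zz>.008)&(zz<.03)];print('lip',len(lip),np.round(((lip-m)@np.stack([ex,ey,ez]).T)[:, :].min(0),3),np.round(np.percentile((lip-m)@np.stack([ex,ey,ez]).T,[10,50,90],axis=0),3))
E
python3 fit.py
```

```text
hook [ 0.65538293 -0.14478399  0.02162891] 1.2392450042110725 0.0009841013668793227 1318
-0.02 -1 21 [-45. -37. 280. -23.] | -0.02 1 26 [ 37.  48. 277. -22.] | 
-0.01 -1 30 [-47. -37. 278. -16.] | -0.01 1 32 [ 36.  48. 275. -16.] | 
0 -1 27 [-47. -37. 259.  -6.] | 0 1 24 [ 37.  47. 260.  -5.] | 
0.02 -1 31 [-47. -36. 258.  14.] | 0.02 1 30 [ 37.  47. 261.  15.] | 
0.04 -1 27 [-49. -37. 260.  34.] | 0.04 1 30 [ 36.  47. 260.  35.] | 
0.06 -1 26 [-45. -34. 266.  55.] | 0.06 1 26 [ 36.  48. 264.  54.] | 
0.08 -1 26 [-46. -36. 270.  74.] | 0.08 1 24 [ 38.  48. 266.  74.] | 
0.1 -1 191 [-61.  -0. 284.  94.] | 0.1 1 220 [  0.  64. 287.  94.] | 
bed 1426 [0.67159904 0.13446304 0.10475051] [-0.4644287   0.08454162  0.88156605] slope 28.16814424340688 yaw -10.31679205963823
((-4.076774597167969, 0.02112579345703125), (52.17654800415039, 171.31455993652344), 89.58607482910156)
pct x [-0.08984553 -0.08298093  0.00065922  0.0788319   0.08155895] y [-0.02647457 -0.02472099 -0.00018096  0.02417762  0.02633295]
-0.08 [-25.5  25.6];-0.06 [-23.8  24.9];-0.04 [-24.9  25. ];-0.02 [-25.5  24.4];0.0 [-25.5  24.7];0.02 [-24.3  24.1];0.04 [-25.5  23.4];0.06 [-25.7  23.6];
lip 106 [-0.089 -0.025  0.008] [[-0.089 -0.019  0.012]
 [-0.085  0.     0.021]
 [-0.082  0.021  0.024]]
```

```bash
cat > to.py <<'E'
# to.py x y z roll pitch yaw(deg): remaining shift in tool axes /0.03 and turn /10deg; xyz = TCP
import sys
from h import *
from scipy.spatial.transform import Rotation as R
o=ctrl.get_obs();a=[float(v) for v in sys.argv[1:]]
R0=R.from_euler('xyz',o['eef_rot']);R1=R.from_euler('xyz',a[3:],degrees=True)
d=np.array(a[:3])-o['ee_pos']
print('t',round(o['time_s'],2),'pos',np.round(o['ee_pos'],4),'rpy',np.round(np.degrees(o['eef_rot']),2),'F',np.round(o['force'],1),'w',round(o['grip_width'],4),'gf',round(o['grip_force'],1))
print('units tool shift now',np.round(R0.inv().apply(d)/.03,2),'in final axes',np.round(R1.inv().apply(d)/.03,2),'turn',np.round(np.degrees((R0.inv()*R1).as_rotvec())/10,3))
E
python3 -m inch '1 0 0 -0.3 0 0 -0.985;1 0 0 -0.3 0 0 -0.985;1 0 0 -0.3 0 0 -0.985;1 0 0 -0.3 0 0 -0.985;1 0 0 -0.3 0 0 -0.985;1 0 0 -0.3 0 0 -0.985;1 0 0 -0.3 0 0 -0.985;1 0 0 -0.3 0 0 -0.985;1 0 0 -0.3 0 0 -0.985;1 0 0 0 0 0 0' 30; python3 to.py .4315 .2135 .23 180 0 103
```

```text
time_s: 1.35
ee_pos: [0.1354, -0.5331, 0.2866]
eef_rot: [-3.142, 0.0, 1.795]
force: [0.2, 0.3, 0.1]
grip_width: 0.094
grip_force: 0.0
t 1.35 pos [ 0.1354 -0.5331  0.2866] rpy [-1.8000e+02  3.0000e-02  1.0284e+02] F [0.2 0.3 0.1] w 0.094 gf 0.0
units tool shift now [22.07 15.15  1.88] in final axes [22.03 15.21  1.89] turn [-0.     0.003 -0.016]
```

```bash
python3 -m inch '1 1 1 0 0 0 0;1 1 1 0 0 0 0;1 1 1 0 0 0 0;1 1 1 0 0 0 0;1 1 1 0 0 0 0;1 1 1 0 0 0 0;1 1 1 0 0 0 0;1 1 1 0 0 0 0;1 1 1 0 0 0 0;1 1 1 0 0 0 0' >/dev/null; python3 -m inch '1 1 0.5 0 0 0 0;1 1 0.5 0 0 0 0;1 1 0.5 0 0 0 0;1 1 0.5 0 0 0 0;1 1 0.5 0 0 0 0;1 1 0.5 0 0 0 0;1 1 0.5 0 0 0 0;1 1 0.5 0 0 0 0;1 1 0.5 0 0 0 0;1 1 0.5 0 0 0 0'; python3 to.py .4315 .2135 .131 180 0 103
```

```text
time_s: 3.85
ee_pos: [0.44, 0.1534, 0.2858]
eef_rot: [-3.141, 0.0, 1.791]
force: [-0.3, 0.9, 0.4]
grip_width: 0.0942
grip_force: 0.0
t 3.85 pos [0.44   0.1534 0.2858] rpy [-179.96    0.    102.63] F [-0.3  0.9  0.4] w 0.0942 gf 0.0
units tool shift now [2.02 0.16 5.16] in final axes [2.02 0.17 5.16] turn [-0.004  0.    -0.037]
```

```bash
python3 -m inch '1 1 0 0 0 0 0;1 1 0.15 0 0 0 -0.03;1 0 0 1 0 0 0;1 0 0 1 0 0 0;1 0 0 1 0 0 0;1 0 0 1 0 0 0;1 0 0 0.8 0 0 0;1 0 0 0.35 0 0 0;1 0 0 0 0 0 0;1 0 0 0 0 0 0'; python3 to.py .4315 .2135 .131 180 0 103
```

```text
time_s: 5.1
ee_pos: [0.4314, 0.2119, 0.1328]
eef_rot: [3.14, -0.0, 1.8]
force: [-0.1, -0.2, -0.3]
grip_width: 0.0944
grip_force: 0.0
t 5.1 pos [0.4314 0.2119 0.1328] rpy [ 1.7993e+02 -1.0000e-02  1.0315e+02] F [-0.1 -0.2 -0.3] w 0.0944 gf 0.0
units tool shift now [0.05 0.01 0.06] in final axes [0.05 0.01 0.06] turn [ 0.007 -0.001  0.015]
```

```bash
python3 -m inch '-1 0.05 0 0.06 0 0 0;-1 0 0 0 0 0 0;-1 0 0 0 0 0 0;-1 0 0 0 0 0 0;-1 0 0 0 0 0 0;-1 0 0 0 0 0 0;-1 0 0 -0.3 0 0 0;-1 0 0 -0.7 0 0 0;-1 0 0 -1 0 0 0;-1 0 0 -1 0 0 0' 40; python3 to.py .58 .0 .31 180 0 91.2
```

```text
time_s: 6.35
ee_pos: [0.4306, 0.2132, 0.2217]
eef_rot: [3.141, -0.0, 1.801]
force: [-0.2, 0.3, 0.3]
grip_width: 0.0006
grip_force: 0.0
t 6.35 pos [0.4306 0.2132 0.2217] rpy [179.98  -0.   103.2 ] F [-0.2  0.3  0.3] w 0.0006 gf 0.0
units tool shift now [-8.06  3.22 -2.94] in final axes [-7.21  4.83 -2.94] turn [ 2.0e-03 -1.0e-03  1.2e+00]
```

The fingers closed on nothing, so I look again.

```bash
python3 - <<'E'
from h import *
S=snap('side','side1');T=snap('top','top1')
cv2.imwrite('pics/c2.png',np.hstack([cv2.resize(S['img'][150:380,180:340],None,fx=2.4,fy=2.4),cv2.resize(T['img'][200:315,160:320],None,fx=2.4,fy=4.8)]))
for P in(cloud(T),cloud(S)):
    P=P.reshape(-1,3);P=P[~np.isnan(P[:,0])]
    r=np.hypot(P[:,0]-.4315,P[:,1]-.2135)
    for lo,hi in((.05,.075),(.135,.17)):
        m=P[(r<.13)&(P[:,2]>lo)&(P[:,2]<hi)]
        if len(m)>5:print(lo,len(m),cv2.minAreaRect(m[:,:2].astype(np.float32)*1000),m[:,2].max())
E
```

```text
0.05 103 ((440.8364562988281, 175.46893310546875), (89.5216064453125, 79.34062194824219), 13.917272567749023) 0.07448983117835772
0.135 71 ((442.6068420410156, 168.3707733154297), (9.93574047088623, 64.55032348632812), 13.155264854431152) 0.15973726620576123
0.05 666 ((431.3668518066406, 213.82366943359375), (91.1357421875, 156.391357421875), 13.437649726867676) 0.07490116582719097
0.135 265 ((430.5701904296875, 216.22573852539062), (10.328652381896973, 151.8107147216797), 12.919916152954102) 0.1570224498173759
```

View pics/c2.png

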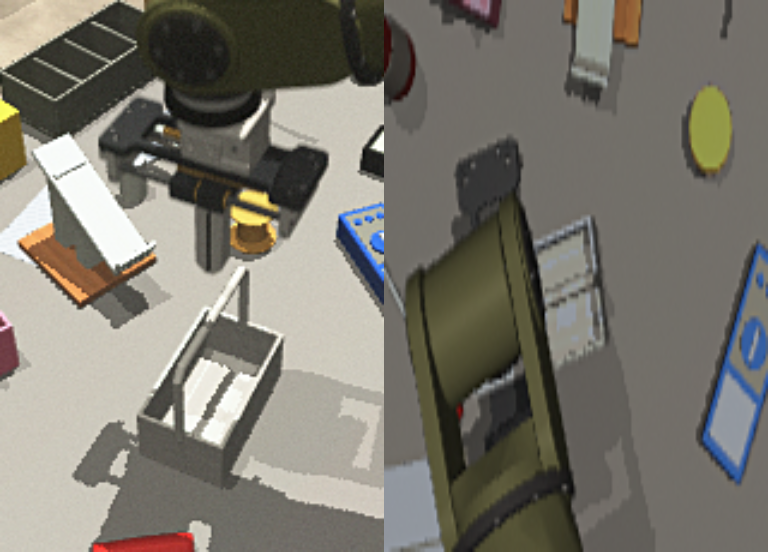

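The pail stands unmoved and the shut fingers are above its bar, at about (210,240) in the left half. I must have lifted before they finished closing. I'll reopen partway, go back down, close and check before lifting.

```bash
python3 -m inch '0.1 0 0 0 0 0 0;0.1 0 0 0 0 0 0;0.1 0 0 0 0 0 0;0.1 0 0 0 0 0 0' ; python3 -m inch '0.1 0 0 1 0 0 0;0.1 0 0 1 0 0 0;0.1 0 0 0.7 0 0 0;0.1 0 0 0.32 0 0 0;0.1 0 0 0 0 0 0;-1 0 0 0 0 0 0;-1 0 0 0 0 0 0;-1 0 0 0 0 0 0;-1 0 0 0 0 0 0;-1 0 0 0 0 0 0'; python3 to.py .4315 .2135 .131 180 0 103
```

```text
time_s: 6.95
ee_pos: [0.4306, 0.2132, 0.2198]
eef_rot: [-3.141, 0.0, 1.801]
force: [0.1, -1.1, -0.2]
grip_width: 0.037
grip_force: 0.0
time_s: 8.2
ee_pos: [0.4308, 0.2133, 0.1297]
eef_rot: [3.141, -0.0, 1.801]
force: [0.4, 0.0, 1.0]
grip_width: 0.0089
grip_force: 40.0
t 8.2 pos [0.4308 0.2133 0.1297] rpy [179.98  -0.   103.2 ] F [0.4 0.  1. ] w 0.0089 gf 40.0
units tool shift now [ 0.    0.02 -0.04] in final axes [ 0.    0.02 -0.04] turn [ 0.002 -0.     0.02 ]
```

```bash
python3 -m inch '-1 0 0 -0.3 0 0 0;-1 0 0 -0.6 0 0 0;-1 0 0 -0.9 0 0 0;-1 0 0 -1 0 0 0;-1 0 0 -1 0 0 0;-1 0 0 -0.8 0 0 0;-1 0 0 -0.4 0 0 0.3;-1 0 0 0 0 0 0.4;-1 0 0 0 0 0 0.4;-1 0 0 0 0 0 0.1'; python3 to.py .565 -.1467 .281 180 0 91.2
```

```text
time_s: 9.45
ee_pos: [0.4305, 0.2132, 0.2798]
eef_rot: [-3.141, 0.0, 1.591]
force: [-0.4, 0.7, -2.5]
grip_width: 0.0085
grip_force: 40.0
t 9.45 pos [0.4305 0.2132 0.2798] rpy [-179.99    0.     91.18] F [-0.4  0.7 -2.5] w 0.0085 gf 40.0
units tool shift now [-12.09   4.23  -0.04] in final axes [-12.09   4.23  -0.04] turn [-0.001  0.    -0.002]
```

```bash
python3 -m inch '-1 -0.5 0.2 0 0 0 0;-1 -0.9 0.3 0 0 0 0;-1 -1 0.35 0 0 0 0;-1 -1 0.4 0 0 0 0;-1 -1 0.4 0 0 0 0;-1 -1 0.4 0 0 0 0;-1 -1 0.4 0 0 0 0;-1 -1 0.35 0 0 0 0;-1 -1 0.35 0 0 0 0;-1 -1 0.35 0 0 0 0' >/dev/null; python3 -m inch '-1 -0.9 0.3 0 0 0 0;-1 -0.8 0.2 0 0 0 0;-1 -0.6 0.15 0 0 0 0;-1 -0.3 0.08 0 0 0 0;-1 0 0 0 0 0 0;-1 0 0 0 0 0 0;-1 0 0 0 0 0 0;-1 0 0 0 0 0 0'; python3 to.py .6675 -.1446 .281 180 0 91.2
python3 - <<'E'
from h import *
S=snap('side','side2');T=snap('top','top2')
cv2.imwrite('pics/c3.png',np.hstack([cv2.resize(S['img'][80:260,200:360],None,fx=2.4,fy=2.4),cv2.resize(T['img'][120:300,260:420],None,fx=2.4,fy=2.4)]))
for P in(cloud(T),cloud(S)):
    P=P.reshape(-1,3);P=P[~np.isnan(P[:,0])]
    o=ctrl.get_obs()['ee_pos'];r=np.hypot(P[:,0]-o[0],P[:,1]-o[1])
    for lo,hi in((.15,.22),(.285,.31)):
        m=P[(r<.1)&(P[:,2]>lo)&(P[:,2]<hi)&(P[:,0]<.62)]
        if len(m)>5:print(lo,len(m),cv2.minAreaRect(m[:,:2].astype(np.float32)*1000),m[:,2].min(),m[:,2].max())
E
```

```text
time_s: 11.7
ee_pos: [0.5651, -0.1436, 0.2797]
eef_rot: [3.141, 0.0, 1.592]
force: [-0.3, 0.1, -3.4]
grip_width: 0.0088
grip_force: 40.0
t 11.7 pos [ 0.5651 -0.1436  0.2797] rpy [179.99   0.    91.24] F [-0.3  0.1 -3.4] w 0.0088 gf 40.0
units tool shift now [-0.11  3.41 -0.04] in final axes [-0.1   3.41 -0.04] turn [0.001 0.    0.004]
0.15 348 ((565.2511596679688, -143.23028564453125), (89.11119842529297, 148.61920166015625), 1.048957347869873) 0.15007376554398033 0.21889280711146242
0.285 34 ((563.8626098632812, -80.90582275390625), (24.434633255004883, 9.259944915771484), 87.79032135009766) 0.2920123708800555 0.3073207001033018
0.15 1866 ((565.6513671875, -142.45187377929688), (93.38682556152344, 157.02346801757812), 1.531139850616455) 0.15007072719582837 0.21998851736409675
0.285 206 ((562.5680541992188, -141.88836669921875), (150.8922119140625, 33.38218307495117), 81.29561614990234) 0.28513057562466826 0.30893303114253257
```

View pics/c3.png

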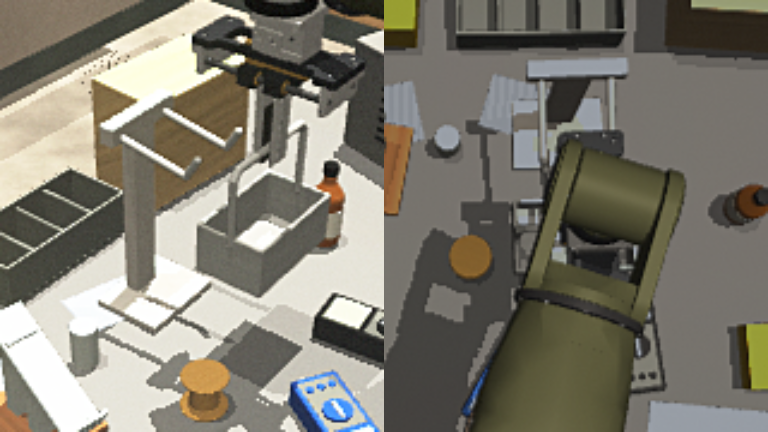

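The left half shows the pail hanging level, with its bar near (265,150), in front of the prongs whose tips are at (190,170) and (235,138). I go in over the tips, then lower.

```bash
python3 -m inch '-1 -0.1 0.3 0 0 0 0;-1 0 0.6 0 0 0 0;-1 0 0.8 0 0 0 0;-1 0 0.8 0 0 0 0;-1 0 0.6 0 0 0 0;-1 0 0.25 0 0 0 0;-1 0 0.06 0 0 0 0;-1 0 0 0.4 0 0 0;-1 0 0 0.5 0 0 0;-1 0 0 0 0 0 0'; python3 -m inch '-1 0 0 0.15 0 0 0;-1 0 0 0.1 0 0 0;-1 0 0 0 0 0 0;-1 0 0 0 0 0 0'; python3 to.py .6675 -.1446 .237 180 0 91.2
```

```text
time_s: 13.05
ee_pos: [0.6667, -0.1448, 0.2506]
eef_rot: [-3.139, -0.001, 1.592]
force: [0.8, -0.2, -2.8]
grip_width: 0.0085
grip_force: 40.0
time_s: 13.55
ee_pos: [0.6675, -0.1449, 0.2453]
eef_rot: [3.141, 0.0, 1.592]
force: [0.5, 1.0, -2.9]
grip_width: 0.0086
grip_force: 40.0
t 13.55 pos [ 0.6675 -0.1449  0.2453] rpy [179.98   0.    91.21] F [ 0.5  1.  -2.9] w 0.0086 gf 40.0
units tool shift now [ 0.01 -0.    0.28] in final axes [ 0.01 -0.    0.28] turn [0.002 0.    0.001]
```

```bash
python3 -m inch '-1 0 0 0.1 0 0 0;-1 0 0 0.08 0 0 0;-1 0 0 0 0 0 0;-1 0 0 0 0 0 0';python3 -m inch '-1 0 0 0.06 0 0 0;-1 0 0 0 0 0 0;-1 0 0 0 0 0 0'; python3 to.py .6675 -.1446 .237 180 0 91.2
```

```text
time_s: 14.05
ee_pos: [0.6675, -0.1448, 0.2397]
eef_rot: [3.141, -0.0, 1.592]
force: [-0.6, -0.1, -2.8]
grip_width: 0.0091
grip_force: 40.0
time_s: 14.42
ee_pos: [0.6675, -0.1449, 0.2378]
eef_rot: [-3.142, -0.0, 1.592]
force: [0.1, -0.6, -2.4]
grip_width: 0.009
grip_force: 40.0
t 14.43 pos [ 0.6675 -0.1449  0.2378] rpy [-180.    -0.    91.2] F [ 0.1 -0.6 -2.4] w 0.009 gf 40.0
units tool shift now [0.01 0.   0.03] in final axes [0.01 0.   0.03] turn [-0. -0.  0.]
```

```bash
python3 -m inch '-1 0 0 0.06 0 0 0;-1 0 0 0 0 0 0;-1 0 0 0 0 0 0';python3 -m inch '-1 0 0 0.05 0 0 0;-1 0 0 0 0 0 0;-1 0 0 0 0 0 0'
```

```text
time_s: 14.8
ee_pos: [0.6676, -0.1449, 0.2366]
eef_rot: [3.141, 0.0, 1.592]
force: [-0.0, 0.2, 2.6]
grip_width: 0.0083
grip_force: 40.0
time_s: 15.18
ee_pos: [0.6677, -0.1449, 0.2364]
eef_rot: [3.139, 0.001, 1.592]
force: [-3.2, 1.5, 10.5]
grip_width: 0.0086
grip_force: 40.0
```

Contact at the expected height. I open partway and rise.

```bash
python3 -m inch '-1 0 0 -0.05 0 0 0;-0.2 0 0 0 0 0 0;-0.2 0 0 0 0 0 0;-0.2 0 0 0 0 0 0;-0.2 0 0 0 0 0 0;-0.2 0 0 0 0 0 0'; python3 -m inch '-0.2 0 0 -0.2 0 0 0;-0.2 0 0 -0.5 0 0 0;-0.2 0 0 -1 0 0 0;-0.2 0 0 -1 0 0 0;-0.2 0 0 -0.5 0 0 0;-0.2 0 0 0 0 0 0'; python3 to.py .4425 -.2448 .12 180 0 6.5
python3 - <<'E'
from h import *
S=snap('side','side3');T=snap('top','top3')
cv2.imwrite('pics/c4.png',np.hstack([cv2.resize(S['img'][70:250,180:340],None,fx=2.4,fy=2.4),cv2.resize(T['img'][120:300,260:420],None,fx=2.4,fy=2.4)]))
E
```

```text
time_s: 15.92
ee_pos: [0.6675, -0.1449, 0.236]
eef_rot: [-3.142, -0.0, 1.592]
force: [0.4, 0.3, 0.6]
grip_width: 0.0379
grip_force: 0.0
time_s: 16.68
ee_pos: [0.6677, -0.1449, 0.333]
eef_rot: [3.14, 0.0, 1.592]
force: [0.2, -0.6, -0.5]
grip_width: 0.0375
grip_force: 0.0
t 16.68 pos [ 0.6677 -0.1449  0.333 ] rpy [1.799e+02 3.000e-02 9.121e+01] F [ 0.2 -0.6 -0.5] w 0.0375 gf 0.0
units tool shift now [-3.17 -7.59  7.09] in final axes [-7.83  2.46  7.1 ] turn [ 1.000e-02 -5.000e-03  8.471e+00]
```

View pics/c4.png

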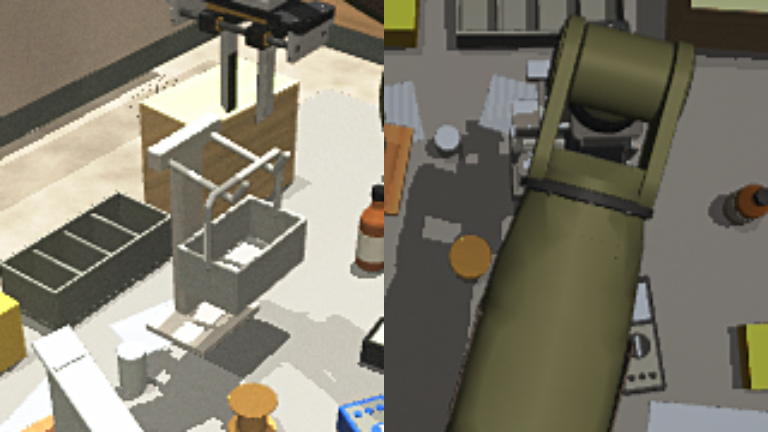

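The left half shows the bar across both prongs at about (235,185), with the pail hanging level. Now the meter.

```bash
python3 -m inch '1 -0.4 -0.6 0 0 0 0;1 -0.4 -1 0 0 0 0;1 -0.4 -1 0 0 0 0;1 -0.4 -1 0 0 0 0;1 -0.4 -1 0 0 0 0;1 -0.4 -1 0 0 0 0;1 -0.4 -1 0 0 0 0;1 -0.37 -0.99 0 0 0 0;1 0 0 0 0 0 0' >/dev/null; python3 -m inch '1 0 0 0.5 0 0 0.935;1 0 0 0.5 0 0 0.935;1 0 0 0.5 0 0 0.935;1 0 0 0.5 0 0 0.935;1 0 0 0.5 0 0 0.935;1 0 0 0.5 0 0 0.935;1 0 0 0.5 0 0 0.935;1 0 0 0.5 0 0 0.935;1 0 0 0.5 0 0 0.935;1 0 0 0 0 0 0'; python3 to.py .4424 -.2447 .06 180 0 7
```

```text
time_s: 19.15
ee_pos: [0.4418, -0.244, 0.1955]
eef_rot: [-3.139, 0.002, 0.125]
force: [-0.6, 0.7, 0.3]
grip_width: 0.0941
grip_force: 0.0
t 19.15 pos [ 0.4418 -0.244   0.1955] rpy [-1.7988e+02  1.3000e-01  7.1400e+00] F [-0.6  0.7  0.3] w 0.0941 gf 0.0
units tool shift now [0.03 0.04 4.52] in final axes [0.02 0.03 4.52] turn [-0.012  0.013  0.014]
```

```bash
python3 -m inch '1 0.03 0.03 0.8 0 0 0;1 0 0 1 0 0 0;1 0 0 1 0 0 0;1 0 0 1 0 0 0;1 0 0 0.9 0 0 0;1 0 0 0.7 0 0 0;1 0 0 0.5 0 0 0;1 0 0 0.35 0 0 0;1 0 0 0 0 0 0;1 0 0 0 0 0 0'; python3 to.py .4424 -.2447 .006 180 0 7
```

```text
time_s: 20.4
ee_pos: [0.4432, -0.2457, 0.0102]
eef_rot: [3.141, -0.001, 0.124]
force: [0.8, -0.2, 0.0]
grip_width: 0.0939
grip_force: 0.0
t 20.4 pos [ 0.4432 -0.2457  0.0102] rpy [ 1.7996e+02 -4.0000e-02  7.0800e+00] F [ 0.8 -0.2  0. ] w 0.0939 gf 0.0
units tool shift now [-0.02 -0.04  0.14] in final axes [-0.02 -0.04  0.14] turn [ 0.004 -0.004  0.008]
```

```bash
python3 -m inch '1 0 0 0.12 0 0 0;-1 0 0 0 0 0 0;-1 0 0 0 0 0 0;-1 0 0 0 0 0 0;-1 0 0 0 0 0 0;-1 0 0 0 0 0 0;-1 0 0 0 0 0 0' 30; python3 to.py .4424 -.2447 .006 180 0 7
```

```text
time_s: 21.28
ee_pos: [0.4429, -0.2456, 0.006]
eef_rot: [3.141, -0.0, 0.123]
force: [-0.5, -0.0, 1.0]
grip_width: 0.0615
grip_force: 30.0
t 21.27 pos [ 0.4429 -0.2456  0.006 ] rpy [179.99  -0.     7.05] F [-0.5 -0.   1. ] w 0.0615 gf 30.0
units tool shift now [-0.01 -0.03  0.  ] in final axes [-0.01 -0.03  0.  ] turn [ 0.001 -0.     0.005]
```

```bash
python3 -m inch '-1 0 0 -0.3 0 0 0;-1 0 0 -0.7 0 0 0;-1 0 0 -1 0 0 0;-1 0 0 -1 0 0 0;-1 0 0 -1 0 0 0;-1 0 0 -1 0 0 0;-1 0 0 -0.8 0 0 0.4;-1 0 0 -0.5 0 0 0.6;-1 0 0 -0.2 0 0 0.5;-1 0 0 0 0 0 0.28'; python3 to.py .58 .145 .22 180 -28 -10.8
```

```text
time_s: 22.52
ee_pos: [0.4427, -0.2454, 0.2016]
eef_rot: [3.142, -0.0, -0.19]
force: [-0.4, -0.2, -3.3]
grip_width: 0.0619
grip_force: 30.0
t 22.52 pos [ 0.4427 -0.2454  0.2016] rpy [ 1.800e+02 -2.000e-02 -1.087e+01] F [-0.4 -0.2 -3.3] w 0.0619 gf 30.0
units tool shift now [  2.04 -13.64  -0.61] in final axes [  2.1  -13.64   0.43] turn [ 2.000e-03  2.798e+00 -7.000e-03]
```

```bash
python3 -m inch '-1 0 -0.4 -0.1 0 0 0;-1 0 -0.8 -0.1 0 0 0;-1 0 -1 -0.1 0 0 0;-1 0 -1 -0.1 0 0 0;-1 0 -1 -0.1 0 0 0;-1 0 -1 -0.1 0 0 0;-1 0 -1 0 0 0 0;-1 0 -1 0 0 0 0;-1 0 -1 0 0 0 0;-1 0.2 -1 0 0 0 0' >/dev/null; python3 -m inch '-1 0.3 -1 0 0 0 0;-1 0.4 -1 0 0 0.2 0;-1 0.4 -1 0 0 0.4 0;-1 0.4 -0.7 0 0 0.5 0;-1 0.3 -0.5 0 0 0.5 0;-1 0 -0.24 0 0 0.5 0;-1 0 0 0 0 0.5 0;-1 0 0 0 0 0.2 0;-1 0 0 0 0 0 0;-1 0 0 0 0 0 0'; python3 to.py .6434 .1398 .1803 180 -28 -10.8
python3 - <<'E'
from h import *
from scipy.spatial.transform import Rotation as R
S=snap('side','side4')
o=ctrl.get_obs();r=R.from_euler('xyz',o['eef_rot'])
L=r.inv().apply(cloud(S).reshape(-1,3)-o['ee_pos'])*1000
k=(np.abs(L[:,0])<110)&(np.abs(L[:,1])<40)&(L[:,2]>-40)&(L[:,2]<9)&~((np.abs(L[:,0])<14))
m=L[k];print(len(m),'x',np.percentile(m[:,0],[0,1,99,100]),'y',np.percentile(m[:,1],[0,1,99,100]),'z',np.percentile(m[:,2],[0,1,5,50,99]))
f=m[m[:,2]<-26];print(len(f),cv2.minAreaRect(f[:,:2].astype(np.float32)),np.polyfit(f[:,0],f[:,2],1),f[:,0].min(),f[:,0].max())
cv2.imwrite('pics/c5.png',cv2.resize(S['img'][60:310,120:360],None,fx=2.4,fy=2.4))
E
```

```text
time_s: 25.02
ee_pos: [0.5777, 0.1456, 0.2225]
eef_rot: [3.142, -0.488, -0.187]
force: [-0.4, -0.0, -3.1]
grip_width: 0.0618
grip_force: 30.0
t 25.02 pos [0.5777 0.1456 0.2225] rpy [180.   -27.95 -10.71] F [-0.4 -0.  -3.1] w 0.0618 gf 30.0
units tool shift now [ 1.27 -0.22  2.27] in final axes [ 1.27 -0.22  2.27] turn [-0.004  0.005  0.008]
977 x [-81.93102557 -81.56941706  76.70597705  78.3430577 ] y [-33.86633007 -33.22884785  28.07788161  29.65720551] z [-37.25248196 -35.33431851 -33.59312039 -29.39919732   2.3437305 ]
744 ((-1.5616226196289062, -2.2275333404541016), (63.21444320678711, 159.88946533203125), 89.78285217285156) [ 1.15704677e-03 -3.01580379e+01] -81.56580832142865 78.34305769851504
```

View pics/c5.png

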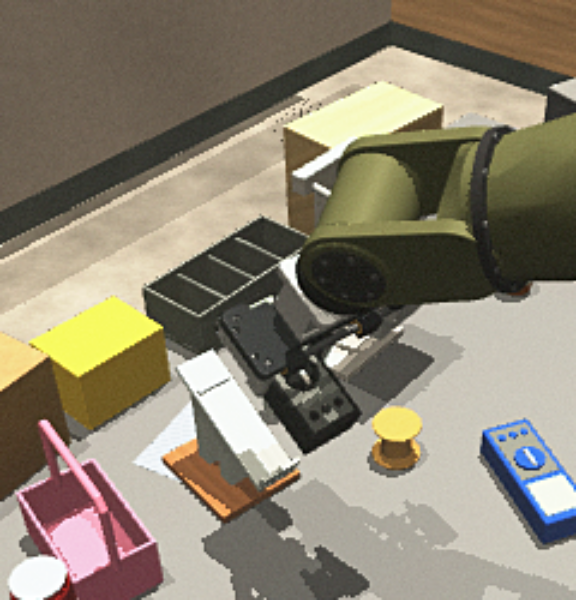

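The picture shows the meter held at (312,400) with the jacks end low. The bed, from (200,365) to (270,465), is clear of it. I'll measure the meter against the bed in the same cameras so their bias cancels.

```bash
python3 - <<'E'
from h import *
from scipy.spatial.transform import Rotation as R
B=np.load('bed.npz');m=B['m'];M=R.from_euler('xyz',[0,-28,-10.8],degrees=True)
for t in('side0','top0'):
    c=dict(np.load(t+'.npz'));P=cloud(c).reshape(-1,3);col=c['img'].reshape(-1,3).astype(int)
    L=M.inv().apply(P-m)*1000
    k=(np.abs(L[:,0])<100)&(np.abs(L[:,1])<32)&(np.abs(L[:,2])<5)&(col.max(1)-col.min(1)<40)
    f=L[k];print(t,len(f),'rect',cv2.minAreaRect(f[:,:2].astype(np.float32)),'x',f[:,0].min(),f[:,0].max(),'tilt',np.polyfit(f[:,0],f[:,2],1),np.polyfit(f[:,1],f[:,2],1)[0])
    for a in(-60,-30,0,30,60):
        q=f[np.abs(f[:,0]-a)<12,1];print(a,round((q.min()+q.max())/2,1),end=' ; ')
    l=L[(np.abs(L[:,0]+85)<12)&(np.abs(L[:,1])<24)&(L[:,2]>14)&(L[:,2]<26)];print('lip',len(l),np.percentile(l[:,0],[1,50,99]),np.percentile(l[:,2],[50,90]))
T=snap('top','top4')
o=ctrl.get_obs();r=R.from_euler('xyz',o['eef_rot'])
L=r.inv().apply(cloud(T).reshape(-1,3)-o['ee_pos'])*1000
k=(np.abs(L[:,0])<110)&(np.abs(L[:,1])<40)&(L[:,2]>-36)&(L[:,2]<-20)&(np.abs(L[:,0])>14)
f=L[k]
if len(f)>10:print('meter top cam',len(f),f[:,0].min(),f[:,0].max(),f[:,1].min(),f[:,1].max(),np.median(f[:,2]))
E
```

```text
side0 1034 rect ((-4.208839416503906, -0.34405517578125), (171.11428833007812, 52.616214752197266), 0.16403311491012573) x -89.7504893420409 81.3842384767039 tilt [-0.00055868 -0.03951863] -0.0008222815716032098
-60 -0.4 ; -30 -0.2 ; 0 -0.6 ; 30 0.3 ; 60 -0.3 ; lip 46 [-89.37059699 -86.56587919 -82.98656974] [21.67173275 23.59978022]
top0 682 rect ((-1.3143844604492188, -0.8333091735839844), (165.7941436767578, 50.52908706665039), 0.014313281513750553) x -84.21578235525023 81.58317901556013 tilt [-0.00019306 -0.05641139] -0.0033698955088783877
-60 -0.7 ; -30 -1.0 ; 0 -0.9 ; 30 -0.5 ; 60 -1.5 ; lip 36 [-88.06338481 -83.77891102 -80.79132173] [20.82034441 23.9911395 ]
meter top cam 544 -78.90563579164248 80.47644554151952 -32.537814144160365 30.140035624627338 -29.86177822150191
```

```bash
cat > bed.py <<'E'
# TCP in the bed frame (mm) now, and shift to bed coords x y z (mm)
import sys
from h import *
from scipy.spatial.transform import Rotation as R
o=ctrl.get_obs();m=np.load('bed.npz')['m'];M=R.from_euler('xyz',[0,-28,-10.8],degrees=True)
b=M.inv().apply(o['ee_pos']-m)*1000;t=np.array([float(v) for v in sys.argv[1:4]]);d=(t-b)/30*[1,-1,-1]
Rt=M*R.from_euler('x',180,degrees=True)
print('t',round(o['time_s'],2),'bed mm',np.round(b,1),'units',np.round(d,2),'turn',np.round(np.degrees((R.from_euler('xyz',o['eef_rot']).inv()*Rt).as_rotvec())/10,3),'F bed',np.round(M.inv().apply(o['force']),1),'w',round(o['grip_width'],4),'gf',round(o['grip_force'],1))
E
python3 bed.py 3 -2 40
```

```text
t 25.12 bed mm [-27.8  -6.8 148.1] units [ 1.03 -0.16  3.6 ] turn [-0.003  0.003  0.005] F bed [-2.1  0.6 -3.4] w 0.0619 gf 30.0
```

```bash
python3 -m inch '-1 0.4 -0.1 0.3 0 0 0;-1 0.4 -0.06 0.6 0 0 0;-1 0.23 0 0.8 0 0 0;-1 0 0 0.8 0 0 0;-1 0 0 0.6 0 0 0;-1 0 0 0.4 0 0 0;-1 0 0 0.1 0 0 0;-1 0 0 0 0 0 0;-1 0 0 0 0 0 0'; python3 bed.py 3 -2 12
python3 - <<'E'
from h import *
S=snap('side','side5')
cv2.imwrite('pics/c6.png',cv2.resize(S['img'][150:300,150:330],None,fx=3.3,fy=3.3))
E
```

```text
time_s: 26.25
ee_pos: [0.6555, 0.1357, 0.1423]
eef_rot: [-3.141, -0.49, -0.188]
force: [0.2, -0.1, -4.3]
grip_width: 0.0619
grip_force: 30.0
t 26.25 bed mm [ 3.4 -1.8 40.7] units [-0.01  0.01  0.96] turn [-0.005 -0.006  0.005] F bed [-1.8 -0.1 -3.9] w 0.0619 gf 30.0
```

View pics/c6.png

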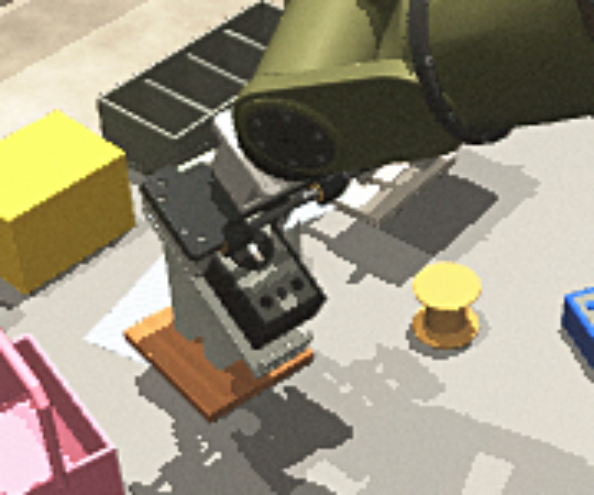

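The meter sits over the bed, with its lower end at (280,320) just above the lip at (290,350). I'll check the lateral offset in this same view while lowering.

```bash
python3 -m inch '-1 0 0 0.3 0 0 0;-1 0 0 0.4 0 0 0;-1 0 0 0.2 0 0 0;-1 0 0 0 0 0 0;-1 0 0 0 0 0 0' >/dev/null; python3 bed.py 2 -2 7
python3 - <<'E'
from h import *
from scipy.spatial.transform import Rotation as R
m=np.load('bed.npz')['m'];M=R.from_euler('xyz',[0,-28,-10.8],degrees=True)
for n,t in(('side','side5'),('top','top4')):
    L=M.inv().apply(cloud(dict(np.load(t+'.npz'))).reshape(-1,3)-m)*1000
    l=L[(np.abs(L[:,0]+85)<8)&(np.abs(L[:,1])<35)&(L[:,2]>4)&(L[:,2]<27)]
    z=76 if n=='side' else 184
    x0=0 if n=='side' else -31
    f=L[(L[:,2]>z-12-6)&(L[:,2]<z-2)&(np.abs(L[:,1])<45)&(np.abs(L[:,0]-x0)<90)]
    for q in(l,f):
        if len(q)>9:
            print(n,len(q),np.round(q.min(0),1),np.round(q.max(0),1),cv2.minAreaRect(q[:,:2].astype(np.float32)))
E
```

```text
t 26.93 bed mm [ 3.1 -1.9 13.1] units [-0.04  0.    0.2 ] turn [-0.003 -0.001  0.005] F bed [-1.5  0.1 -3.2] w 0.0617 gf 30.0
side 65 [-89.4 -24.5   4.3] [-82.4  25.   25.4] ((-86.13091278076172, 0.2601299285888672), (6.814033031463623, 49.49699020385742), 1.259549856185913)
side 706 [-78.5 -41.8  58.2] [81.5 34.4 74. ] ((1.2592544555664062, -3.819995880126953), (76.21944427490234, 159.8909454345703), 89.03278350830078)
top 673 [-106.7  -44.8  166. ] [ 52.7  36.4 182. ] ((-23.516246795654297, -3.605113983154297), (80.47412109375, 156.82205200195312), 82.19287109375)
```

```bash
python3 - <<'E'
from h import *
from scipy.spatial.transform import Rotation as R
m=np.load('bed.npz')['m'];M=R.from_euler('xyz',[0,-28,-10.8],degrees=True)
L=M.inv().apply(cloud(dict(np.load('side5.npz'))).reshape(-1,3)-m)*1000
f=L[(L[:,2]>64)&(L[:,2]<75)&(np.abs(L[:,1])<45)&(L[:,0]>-85)&(L[:,0]<-25)]
print(len(f),f.min(0),f.max(0),cv2.minAreaRect(f[:,:2].astype(np.float32)))
for a in(-70,-60,-50,-40,-30):
    q=f[np.abs(f[:,0]-a)<6,1];print(a,q.min(),q.max())
E
```

```text
465 [-78.14356991 -31.46266159  64.22404701] [-25.22241839  31.75617337  74.9480719 ] ((-51.68859100341797, 0.146270751953125), (63.230812072753906, 52.90684127807617), 89.96951293945312)
-70 -30.906351217715166 30.189529120043293
-60 -31.46266159068513 30.71009069502884
-50 -31.006107502544328 30.893740450505586
-40 -29.43907084258826 31.756173370936924
-30 -30.620865878908084 30.609111348269725
```

Side view: the meter's centre is at y = 0.15 mm and the bed/lip centre at about 0, so it is aligned, with 4.5 mm to the lip. I lower in small steps.

```bash
python3 -m inch '-1 0 0 0.1 0 0 0;-1 0 0 0.05 0 0 0;-1 0 0 0 0 0 0;-1 0 0 0 0 0 0'; python3 bed.py 2 -2 6; python3 -m inch '-1 0 0 0.05 0 0 0;-1 0 0 0 0 0 0;-1 0 0 0 0 0 0'; python3 bed.py 0.5 -2 6
```

```text
time_s: 27.42
ee_pos: [0.6699, 0.1329, 0.1139]
eef_rot: [-3.141, -0.489, -0.188]
force: [-3.9, 0.1, -0.1]
grip_width: 0.0619
grip_force: 30.0
t 27.43 bed mm [ 3.1 -1.9  8.7] units [-0.04  0.    0.09] turn [-0.003 -0.001  0.005] F bed [-3.4 -0.6  1.7] w 0.0619 gf 30.0
time_s: 27.8
ee_pos: [0.6704, 0.1329, 0.113]
eef_rot: [-3.142, -0.489, -0.187]
force: [-11.8, 0.7, 5.8]
grip_width: 0.0619
grip_force: 30.0
t 27.8 bed mm [ 3.1 -1.8  7.7] units [-0.09  0.01  0.06] turn [-0.003 -0.001  0.005] F bed [-7.7 -1.6 10.6] w 0.0619 gf 30.0
```

```bash
python3 -m inch '-1 0 0 -0.05 0 0 0;-1 -0.05 0 0 0 0 0;-1 -0.04 0 0 0 0 0;-1 0 0 0 0 0 0;-1 0 0 0 0 0 0'; python3 bed.py -1 -2 8.5;  python3 -m inch '-1 -0.03 0 0 0 0 0;-1 0 0 0 0 0 0;-1 0 0 0 0 0 0'; python3 bed.py -1 -2 8.5
```

```text
time_s: 28.42
ee_pos: [0.6675, 0.1332, 0.1123]
eef_rot: [3.142, -0.489, -0.188]
force: [1.0, -0.9, -4.1]
grip_width: 0.0617
grip_force: 30.0
t 28.43 bed mm [ 0.2 -2.   8.4] units [-0.04  0.   -0.  ] turn [-0.002  0.001  0.005] F bed [-0.9 -0.7 -4.2] w 0.0617 gf 30.0
time_s: 28.8
ee_pos: [0.6668, 0.1334, 0.112]
eef_rot: [-3.142, -0.489, -0.188]
force: [-0.1, -0.2, -3.9]
grip_width: 0.0616
grip_force: 30.0
t 28.8 bed mm [-0.6 -2.   8.6] units [-0.01  0.    0.  ] turn [-0.003 -0.001  0.005] F bed [-1.9 -0.2 -3.4] w 0.0616 gf 30.0
```

```bash
for i in 1; do :; done; python3 -m inch '-1 -0.02 0 0 0 0 0;-1 0 0 0 0 0 0;-1 0 0 0 0 0 0' >/dev/null; python3 bed.py -1 -2 8.5;  python3 -m inch '-1 -0.02 0 0 0 0 0;-1 0 0 0 0 0 0;-1 0 0 0 0 0 0' >/dev/null; python3 bed.py -1 -2 8.5; python3 -m inch '-1 -0.02 0 0 0 0 0;-1 0 0 0 0 0 0;-1 0 0 0 0 0 0' >/dev/null; python3 bed.py -1 -2 8.5
```

```text
t 29.18 bed mm [-1.1 -1.9  8.6] units [0. 0. 0.] turn [-0.003 -0.001  0.005] F bed [-1.  -0.8 -3.4] w 0.0615 gf 30.0
t 29.55 bed mm [-1.2 -1.9  8.8] units [0.01 0.   0.01] turn [-0.005 -0.007  0.005] F bed [ 3.8 -0.5 -5. ] w 0.0619 gf 30.0
t 29.93 bed mm [-1.2 -1.9  8.9] units [0.01 0.   0.01] turn [-0.006 -0.013  0.004] F bed [ 5.7 -0.1 -5.2] w 0.0617 gf 30.0
```

Lip contact is felt at x ≈ -1.2 with only a few newtons. I ease off, seat it and release.

```bash
python3 -m inch '-1 0.03 0 0 0 0 0;-1 0 0 0.02 0 0 0;-1 0 0 0 0 0 0;-1 0 0 0 0 0 0' >/dev/null; python3 bed.py -1 -2 8;  python3 -m inch '-1 0 0 0.015 0 0 0;-1 0 0 0 0 0 0;-1 0 0 0 0 0 0' >/dev/null; python3 bed.py -1 -2 8
```

```text
t 30.43 bed mm [-1.2 -1.9  8.1] units [0.01 0.   0.  ] turn [-0.004 -0.004  0.004] F bed [ 4.5 -0.4 -0.3] w 0.0617 gf 30.0
t 30.8 bed mm [-1.2 -1.9  7.9] units [ 0.01  0.   -0.  ] turn [-0.004 -0.004  0.004] F bed [ 1.9 -1.6  4.9] w 0.0617 gf 30.0
```

```bash
python3 -m inch '-1 0 0 -0.005 0 0 0;-1 0 0 0 0 0 0;0.85 0 0 0 0 0 0;0.85 0 0 0 0 0 0;0.85 0 0 0 0 0 0;0.85 0 0 0 0 0 0' 5 ; python3 -m inch '0.85 0 0 -0.2 0 0 0;0.85 0 0 -0.4 0 0 0;0.85 0 0 -0.8 0 0 0;0.85 0 0 -1 0 0 0;0.85 0 0 -1 0 0 0;0.85 0 0 -1 0 0 0;0.85 0 0 -1 0 0 0;0.85 0 0 -1 0 0 0;0.85 -1 0 -0.5 0 0 0;0.85 -1 0 0 0 0 0'; python3 -m inch '0.85 -1 1 0 0 0 0;0.85 -1 1 0 0 0 0;0.85 -1 1 0 0 0 0;0.85 -1 1 0 0 0 0;0.85 -0.5 1 0 0 0 0;0.85 0 0 0 0 0 0;0.85 0 0 0 0 0 0'
python3 - <<'E'
from h import *
from scipy.spatial.transform import Rotation as R
S=snap('side','side6');T=snap('top','top6')
m=np.load('bed.npz')['m'];M=R.from_euler('xyz',[0,-28,-10.8],degrees=True)
for n,c in(('side',S),('top',T)):
    L=M.inv().apply(cloud(c).reshape(-1,3)-m)*1000
    f=L[(np.abs(L[:,0])<100)&(np.abs(L[:,1])<45)&(L[:,2]>30)&(L[:,2]<43)];
    if len(f)>9:print(n,len(f),cv2.minAreaRect(f[:,:2].astype(np.float32)),f.min(0),f.max(0),np.median(f[:,2]),np.polyfit(f[:,0],f[:,2],1),np.polyfit(f[:,1],f[:,2],1)[0])
cv2.imwrite('pics/c7.png',np.hstack([cv2.resize(S['img'][60:310,100:360],(416,400)),cv2.resize(T['img'][120:300,160:330],(378,400))]))
E
```

```text
time_s: 31.55
ee_pos: [0.6663, 0.1335, 0.1106]
eef_rot: [3.142, -0.488, -0.188]
force: [1.0, -0.2, 0.5]
grip_width: 0.087
grip_force: 0.0
time_s: 32.8
ee_pos: [0.5179, 0.1617, 0.2671]
eef_rot: [-3.14, -0.491, -0.188]
force: [0.2, 0.3, -0.1]
grip_width: 0.0871
grip_force: 0.0
time_s: 33.67
ee_pos: [0.3742, 0.0365, 0.2028]
eef_rot: [-3.141, -0.49, -0.188]
force: [-0.4, -0.4, 1.0]
grip_width: 0.087
grip_force: 0.0
side 1319 ((-3.4037628173828125, 0.10822296142578125), (159.9803009033203, 63.937232971191406), 0.32783588767051697) [-83.30403686 -32.18593628  30.01267724] [76.59855639 32.39377964 42.91322537] 37.90701659218493 [1.55801397e-02 3.78508521e+01] -0.016055210500665506
top 868 ((-2.2441482543945312, -0.7875957489013672), (161.7662353515625, 62.626956939697266), 0.026543939486145973) [-83.13420715 -32.12644632  30.13951051] [78.64399048 30.52916366 42.98370185] 37.876111927733405 [9.95955428e-03 3.77661665e+01] 0.004592958975082085
```

View pics/c7.png

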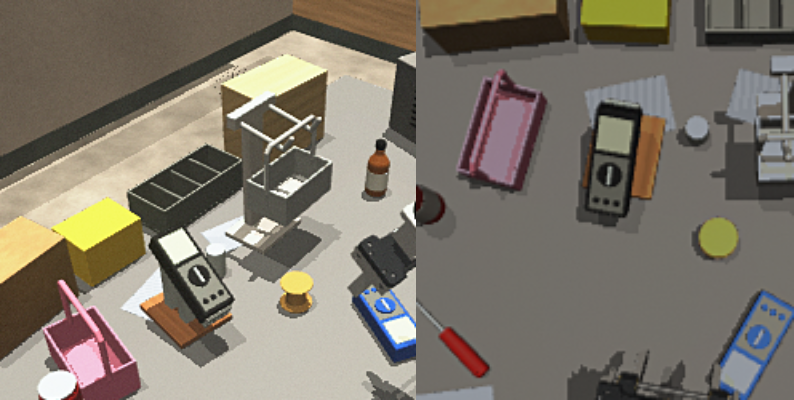

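The meter is on the rest, display up, and the pail is still hung. The face reads about 2 mm high with a slight tilt, so I compare its profile with that of the empty bed.

```bash
python3 - <<'E'
from h import *
from scipy.spatial.transform import Rotation as R
m=np.load('bed.npz')['m'];M=R.from_euler('xyz',[0,-28,-10.8],degrees=True)
for t,lo,hi in(('side0',-8,12),('top0',-8,12),('side6',22,52),('top6',22,52)):
    L=M.inv().apply(cloud(dict(np.load(t+'.npz'))).reshape(-1,3)-m)*1000
    print(t,end=' ')
    for a in range(-70,80,20):
        q=L[(np.abs(L[:,0]-a)<10)&(np.abs(L[:,1])<20)&(L[:,2]>lo)&(L[:,2]<hi)];print(a,len(q),np.round(np.median(q[:,2]),1),'±',np.round(q[:,2].std(),1),end=' | ')
    for b in(-24,-12,0,12,24):
        q=L[(np.abs(L[:,1]-b)<5)&(np.abs(L[:,0])<75)&(L[:,2]>lo)&(L[:,2]<hi)];print('y',b,np.round(np.median(q[:,2]),1),end=' ')
    print()
E
```

```text
side0 -70 95 -0.2 ± 1.9 | -50 103 0.5 ± 2.1 | -30 99 -0.1 ± 2.0 | -10 101 0.0 ± 2.0 | 10 101 0.3 ± 2.1 | 30 101 0.0 ± 1.9 | 50 97 -0.2 ± 2.0 | 70 98 -0.1 ± 2.0 | y -24 -0.2 y -12 0.1 y 0 -0.1 y 12 0.1 y 24 -0.8 
top0 -70 68 0.2 ± 3.0 | -50 66 -0.5 ± 2.7 | -30 70 0.0 ± 2.8 | -10 65 -0.7 ± 2.6 | 10 73 -0.4 ± 2.7 | 30 71 -0.2 ± 2.5 | 50 77 -0.1 ± 2.5 | 70 73 0.0 ± 2.6 | y -24 0.5 y -12 -0.3 y 0 -0.2 y 12 -0.4 y 24 0.2 
side6 -70 111 36.8 ± 2.0 | -50 104 37.0 ± 1.6 | -30 109 39.6 ± 2.7 | -10 105 40.0 ± 2.3 | 10 105 38.3 ± 1.9 | 30 105 38.8 ± 1.7 | 50 104 38.8 ± 2.1 | 70 77 38.5 ± 2.0 | y -24 38.0 y -12 38.4 y 0 38.8 y 12 38.6 y 24 37.7 
top6 -70 66 37.1 ± 2.8 | -50 74 36.8 ± 2.7 | -30 65 38.4 ± 3.3 | -10 77 40.7 ± 2.9 | 10 73 38.0 ± 3.0 | 30 73 38.6 ± 2.4 | 50 83 40.0 ± 2.7 | 70 88 37.5 ± 5.2 | y -24 38.0 y -12 38.6 y 0 38.7 y 12 39.3 y 24 37.7
```

```bash
python3 - <<'E'
from h import *
from scipy.spatial.transform import Rotation as R
m=np.array([.4424,-.2447,0]);M=R.from_euler('z',7,degrees=True)
for t in('side0','top0'):
    L=M.inv().apply(cloud(dict(np.load(t+'.npz'))).reshape(-1,3)-m)*1000
    print(t,end=' ')
    for a in range(-70,80,20):
        q=L[(np.abs(L[:,0]-a)<10)&(np.abs(L[:,1])<20)&(L[:,2]>22)&(L[:,2]<52)];print(a,len(q),np.round(np.median(q[:,2]),1),end=' | ')
    print()
# pail on the hook
hx=np.array([.6554,-.1448,0]);H=R.from_euler('z',1.24,degrees=True)
for t in('side6','top6'):
    L=H.inv().apply(cloud(dict(np.load(t+'.npz'))).reshape(-1,3)-hx)*1000
    q=L[(np.abs(L[:,1])<30)&(np.abs(L[:,0]-10)<40)&(L[:,2]>240)&(L[:,2]<280)];print(t,'bar',len(q),q.mean(0).round(1),'slope',np.polyfit(q[:,1],q[:,2],1)[0])
E
```

```text
side0 -70 64 35.6 | -50 55 36.4 | -30 59 36.7 | -10 55 38.3 | 10 52 35.6 | 30 52 36.2 | 50 54 36.2 | 70 44 35.7 | 
top0 -70 71 36.1 | -50 74 35.9 | -30 72 37.3 | -10 73 38.7 | 10 74 35.7 | 30 70 36.1 | 50 70 35.0 | 70 71 35.6 | 
side6 bar 51 [  9.9   0.4 259.6] slope 0.01094502783916207
top6 bar 77 [ 11.7   1.8 260.6] slope -0.029191420304366205
```

```bash
python3 - <<'E'
from h import *
from scipy.spatial.transform import Rotation as R
m=np.load('bed.npz')['m'];M=R.from_euler('xyz',[0,-28,-10.8],degrees=True)
# held: TCP bed coords side4 (-27.8,-6.8,148.1), side5 (3.4,-1.8,40.7); underside = tcp z - 6
for t,tx,tz in(('side4',-27.8,148.1),('top4',-27.8,148.1),('side5',3.4,40.7),('side6',-1.2,7.9),('top6',-1.2,7.9)):
    L=M.inv().apply(cloud(dict(np.load(t+'.npz'))).reshape(-1,3)-m)*1000-[tx,-2 if t[-1]!='4' else -6.8,tz-6]
    print(t,end=' ')
    for a in range(-70,80,20):
        q=L[(np.abs(L[:,0]-a)<10)&(np.abs(L[:,1])<20)&(L[:,2]>26)&(L[:,2]<46)];print(a,len(q),np.round(np.median(q[:,2]),1) if len(q) else '',end=' | ')
    print()
for t in('side0','side5','side6'):
    L=M.inv().apply(cloud(dict(np.load(t+'.npz'))).reshape(-1,3)-m)*1000
    l=L[(np.abs(L[:,0]+85)<9)&(np.abs(L[:,1])<22)&(L[:,2]>12)&(L[:,2]<27)];print(t,len(l),np.percentile(l[:,2],[50,90]).round(1),np.percentile(l[:,0],[5,50,95]).round(1))
E
```

```text
side4 -70 139 36.2 | -50 128 36.0 | -30 137 37.4 | -10 41 38.7 | 10 2 35.4 | 30 0  | 50 0  | 70 49 35.3 | 
top4 -70 0  | -50 26 35.5 | -30 11 36.9 | -10 49 37.7 | 10 90 35.9 | 30 88 36.5 | 50 94 36.7 | 70 101 35.3 | 
side5 -70 113 36.1 | -50 111 36.1 | -30 113 37.4 | -10 43 39.1 | 10 5 33.6 | 30 0  | 50 0  | 70 61 35.7 | 
side6 -70 113 34.9 | -50 108 35.2 | -30 113 37.3 | -10 102 38.5 | 10 103 36.2 | 30 106 37.0 | 50 102 36.8 | 70 84 36.8 | 
top6 -70 65 35.2 | -50 72 35.1 | -30 65 36.5 | -10 75 38.8 | 10 73 36.1 | 30 77 36.7 | 50 77 38.1 | 70 85 36.5 | 
side0 46 [21.6 23.6] [-88.9 -87.1 -83.8]
side5 48 [21.1 23.3] [-89.1 -87.2 -83.1]
side6 51 [21.3 24.4] [-88.8 -86.1 -82.8]
```

```bash
python3 - <<'E'
from h import *
g=lambda t,a,b,c,d:cv2.resize(cv2.imread(f'pics/{t}.png')[a:b,c:d],(395,295),interpolation=cv2.INTER_CUBIC)
im=np.vstack([np.hstack([g('side0',198,276,180,284),g('top0',155,225,204,298)]),np.hstack([g('side6',185,270,180,284) if 0 else g('side6',198,276,180,284),g('top6',155,225,204,298)])])
cv2.imwrite('pics/c8.png',im)
E
```

```text
(no output)
```

View pics/c8.png

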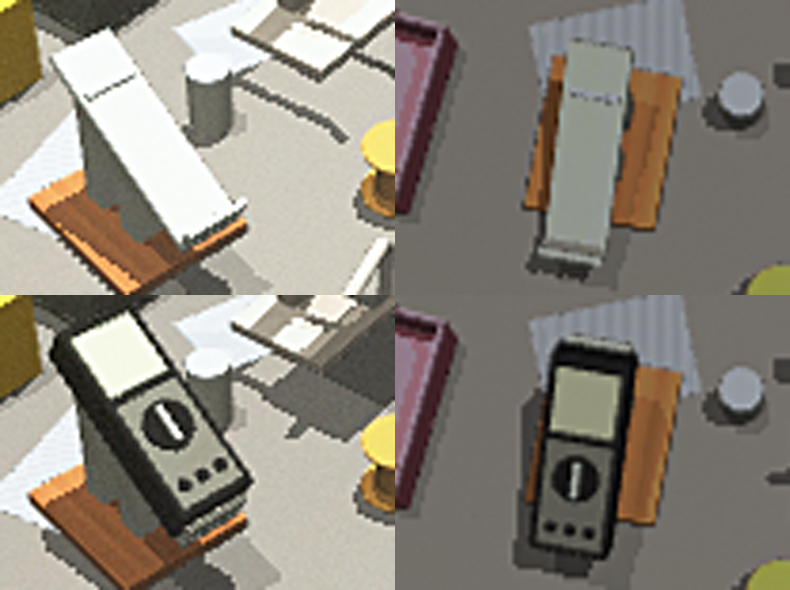

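The bed shows a thin dark line across its upper part at (110,85), both edges level. It is probably a small ridge that props the display end up slightly and belongs to the fixed rest. The meter is square on the bed (about 0.3° or less), centred within 1 mm and against the lip. The pail's bar lies across both prongs at x ≈ 10, z ≈ 260, the bystanders are untouched, and the arm is clear. Handing in.

```bash
python3 -c "
from station import ticket
print(ticket.hand_in())"
```

```text
the job is handed in; nothing more can be done
None
```

The job is handed in, with no verdict returned: the pail hangs across both prongs and the meter lies square, face up, display uppermost and against the lip, though it reads about 0.8° high at the display end, which I put down to a thin line seen across the bed and did not confirm.

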